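# Load the lamp-cell charger on the paper-cutter's desk

### The job

Take the two thick cells from the green tray and drop them, one by one and nub end up, into the two sloping wells of the charger, then push each one down until its end is flush with the sloping face, without forcing anything. When both are home, press the charger's start button fully down and let it come back up. Leave the slim cell, the glue bottle, the mug and the wooden block alone.

Things in the scene. Friction and masses are not known exactly. Their poses are not given: they have to be found in the camera images.
- cell_a: one of the two thick round cells (a): steel cylinder with a grey sleeve, 26 mm across, 50 mm tall, plus a brass nub (12 mm across, 3 mm tall) in the middle of its upper end; 90 g or so. Stands nub up in the tray. Origin at the centre of its lower end, z along the cell towards the nub
- cell_b: one of the two thick round cells (b): steel cylinder with a grey sleeve, 26 mm across, 50 mm tall, plus a brass nub (12 mm across, 3 mm tall) in the middle of its upper end; 90 g or so. Stands nub up in the tray. Origin at the centre of its lower end, z along the cell towards the nub
- cell_a_end (a point): centre of thick cell a's flat upper end, at the foot of its nub, 50 mm above its origin
- cell_b_end (a point): centre of thick cell b's flat upper end, at the foot of its nub, 50 mm above its origin
- slim: slim cell of the same make, 19 mm across and 50 mm tall, standing in the same tray; does not belong in the charger. Origin at the centre of its lower end
- tray: shallow green open tray, 170 mm (its x) by 270 mm (its y), walls 16 mm high and 4 mm thick, floor about 4 mm; the three cells stand in a row along its y, about 75 mm apart. Origin under its centre
- charger: black and grey desk charger, fixed, 130 mm deep (x), 206 mm wide (y), 97 mm high; front to its -x. Origin on the desk under it. The well mouths are 81 mm above the desk
- block: grey block of the charger, 56 (x) by 190 (y) by 62 mm (z), leaning 32 degrees to the front: on top, along y, well0 at -58 mm, well1 at 4, start button at 67. In each well a stiff contact plate holds a dropped cell 9 to 14 mm proud; pushed with about 7 N it slides down and stays; its stop is where the cell is flush. Origin: centre of its underside
- well0 (a point): centre of the mouth of well 0: round bore 28 mm across, leaning 32 degrees from vertical towards the charger's front. z points out of the bore, square to the sloping face; x runs up the slope, y along the row of wells. A cell is home when its flat end is flush with the face here (only the nub stands out)
- well1 (a point): centre of the mouth of well 1: round bore 28 mm across, leaning 32 degrees from vertical towards the charger's front. z points out of the bore, square to the sloping face; x runs up the slope, y along the row of wells. A cell is home when its flat end is flush with the face here (only the nub stands out)
- start (a joint): start button, a white round spring button 24 mm across in a black housing on the sloping face, its top 22 mm above the face: 0 when up, 0.006 m when fully down; fully down takes 5 N along the direction of the wells
- start_top (a point): centre of the button's top; its z axis points out of the face, along the same leaning direction as the wells; pressed against z
- glue: glue bottle, 40 mm across and 85 mm tall, bystander; origin under it
- mug: dark metal mug, 80 mm across and 90 mm tall, bystander; origin under it
- carving: wooden block 70 by 100 by 30 mm, bystander; origin under it
Mind the look-alikes: they are no part of the job. Leave any black look-alike of the cell_b alone.

How it is judged (in metres and radians):
On the way, in this order (a step that is already met when the one before it is completed fails the run):
1. one thick cell is fully home in a well, nub up ((distance between any of cell_a_end, cell_b_end and well0 below 0.0035 m or distance between any of cell_a_end, cell_b_end and well1 below 0.0035 m)), for 0.1 s.
2. both thick cells are fully home, one in each well, nub up (((distance between cell_a_end and well0 below 0.0035 m and distance between cell_b_end and well1 below 0.0035 m) or (distance between cell_a_end and well1 below 0.0035 m and distance between cell_b_end and well0 below 0.0035 m))), for 0.1 s.
3. with both cells home, the start button is pressed fully down (((distance between cell_a_end and well0 below 0.0035 m and distance between cell_b_end and well1 below 0.0035 m) or (distance between cell_a_end and well1 below 0.0035 m and distance between cell_b_end and well0 below 0.0035 m)) and value of joint start above 0.005 m), for 0.05 s.
At the end, for the whole second after the job is handed in: Each well holds one thick cell, nub up, the centre of its flat end within 3.5 mm of the centre of the well's mouth (flush); the start button is back up (within 1.5 mm); cells at rest (((distance between cell_a_end and well0 below 0.0035 m and distance between cell_b_end and well1 below 0.0035 m) or (distance between cell_a_end and well1 below 0.0035 m and distance between cell_b_end and well0 below 0.0035 m)) and value of joint start below 0.0015 m and linear speed of each of cell_a, cell_b below 0.02 m/s); the robot touches nothing.
It fails at once if the slim cell, glue bottle, mug or wooden block is moved more than 25 mm or tipped ((distance of slim from where it was at the start of the episode above 0.025 m or angle between slim's own z axis and vertical above 0.35 rad) or (distance of glue from where it was at the start of the episode above 0.025 m or angle between glue's own z axis and vertical above 0.35 rad) or (distance of mug from where it was at the start of the episode above 0.025 m or angle between mug's own z axis and vertical above 0.35 rad) or (distance of carving from where it was at the start of the episode above 0.025 m or angle between carving's own z axis and vertical above 0.35 rad)).
It fails at once if a cell is forced against the charger with more than 80 N (contact force between any of cell_a, cell_b and charger above 80 N).
It fails at once if the fingers push on the charger with more than 80 N (contact force between the fingers and charger above 80 N).
It also fails if it takes over 72 s, if anything falls off the work surface, if the arm or the gripper's body presses on something with over 40 N, if the wrist force passes 120 N, or if a joint passes its speed limit or range.

### The arm

A 6-joint arm with a two-finger parallel gripper is mounted at the origin on the work surface. World frame = base frame: x ahead of the robot, y to its left, z up, the work surface at z = 0. Lengths are in m, angles in degrees, forces in N, time in s.
With the tool pointing down it reaches from about 0.425 to 0.95 m from the base axis. Payload 14.7 kg.
Tool frame: the origin (TCP) lies at the very end of the fingers, on their centre line; the grasp point (between the pads) lies r.tcp_to_grasp behind it (r.tcp_to_grasp is the distance from the TCP to the grasp point, in m); z points along the fingers, y is the line along which they close (so a half turn about z gives the same grasp; the last joint's range is limited). The gripper opens to 85 mm and grips with 20 to 120 N. Pads are 22 mm wide; open, the fingers measure 114 mm over their backs; the gripper's body (76 mm by 85 mm) begins 54 mm behind the grasp point. The pads swing forward as they close: fully open they stand 13 mm farther back than shut.
Start: joints at [-2.67, 27.513, 91.461, -0, 61.026, -2.67], TCP at [0.65, 0, 0.231] pointing down, gripper open.
Joint ranges: [-157.49, 157.49], [-46.99, 117.5], [13.45, 153.17], [-89.5, 269.5], [5.16, 153.95], [-167.48, 167.48]. Speed limits (degrees/s): [108.29, 108.29, 136.94, 172.46, 172.46, 172.46].

### API

Orientations are given as a 3x3 rotation matrix whose columns are the frame's x, y, z axes.
In Python, from bench import sensors, optics, order, r gives the robot as it stands.
- The arm moves only by the tool step_arm, never from a script. Its argument "rows" is a list that holds one entry, the list of rows, each a list of 6 numbers: the shift along the tool's x, y, z in mm, then the turn, a rotation vector about the tool's x, y, z in degrees. A call has 1 to 10 rows; each row is the pose to reach, as a shift and turn from the pose commanded when the call began, along the tool's axes at that moment; what a row does not reach only later rows make up. A row lasts 1/8 s, in which the tool goes at most 62.5 mm and 10.7 degrees, less where a joint would pass 70% of its speed; a pose out of reach is approached as far as the arm can. A call with a gripper value outside its range is refused whole. "claw" is the closure, from -1 (fully open) to 1 (shut), set as the call begins (left out, the last holds). The fingers move at their own pace and stop on an object; "newtons" is the grip in N (left out, the last holds). Time passes only in rows, so rows that repeat a pose let the fingers close. It gives the time, the measured TCP pose, the force, the opening and the grip force at its end, in the units of the state.
- sensors.get_state(): the state, without advancing time (a new reading comes with each control period).
- optics.grab_frame(name): name is "scene" or "side" or "wrist"; returns a dict with "color" (480x640x3 uint8, blue, green, red), "fx", "fy", "cx", "cy" (pixels), "R" (3x3) and "t" (3): a world point X has camera coordinates R X + t. Camera axes: x right, y down, z forward; pixel columns grow to the right and rows downward; lengths in m; the calibration is good to about 2 mm. A picture is of the moment at which its call begins. There is no depth.
- order.sign_off(): hands the job in; it is judged then, once.
The state is a dict: "t": time; "joint_positions": joint angles; "joint_velocities": joint speeds; "effort": joint torques, N m; "eef_pos": TCP position; "tool_rot": TCP orientation; "wrist_force": force on the tool from outside, world axes, zero at the start; "wrist_torque": the same for the moment, N m; "width": finger opening in m; "finger_force": force on a finger pad.
Only numpy, scipy, OpenCV 4.12 (cv2) and the standard library are available. Lean on these libraries where they do the work, as an engineer would, in place of code of your own. Each camera call takes 0.05 s, during which the arm holds its last target. There are 200 camera calls.

## Working session

There is one attempt and no reset: what is moved stays moved. The work goes in short steps, Python scripts to look and compute and a tool call to move; the robot and the scene stay as the last step left them, time stands still between calls to the robot, and variables do not carry over. Pictures are saved under pics/ and viewed, at most 10 in all, crops included, and the job is handed in when it is done.

Besides the shell and the picture viewer there is one more tool, called after "Request:" in YAML: its name, and indented under it one key for each argument. step_arm: Moves the arm, as the interface text tells. Its arguments: {"type":"object","properties":{"rows":{"type":"array"},"claw":{"type":"number"},"newtons":{"type":"number"}},"required":["rows"]}

```bash
ls; mkdir -p pics; python3 - <<'E'
from bench import sensors, optics, order, r
import cv2
s=sensors.get_state(); print(s['t'],s['eef_pos'],s['tool_rot'],s['width'],r.tcp_to_grasp)
for n in ("scene","side"):
    f=optics.grab_frame(n); cv2.imwrite(f"pics/{n}0.png",f["color"]); print(n,{k:f[k] for k in ("fx","fy","cx","cy","R","t")})
E
```

```text
pics
0.0 [6.49598563e-01 4.28846962e-05 2.30686479e-01] [[ 1.29886376e-05  9.99999307e-01 -1.17739082e-03]
 [ 9.99999999e-01 -1.29438572e-05  3.80412272e-05]
 [ 3.80259609e-05 -1.17739131e-03 -9.99999306e-01]] 0.08548312247688664 0.0187
scene {'fx': 557.0196075801547, 'fy': 557.0196075801547, 'cx': 316.6503247011566, 'cy': 239.3049754697265, 'R': array([[-0.34201979,  0.93962481,  0.01129994],
       [ 0.78551221,  0.29248199, -0.54536671],
       [-0.51574512, -0.17764997, -0.83812139]]), 't': array([ 0.24979882, -0.41799635,  1.6255506 ])}
side {'fx': 621.9884355506806, 'fy': 621.9884355506806, 'cx': 312.97322995952544, 'cy': 234.28075087641264, 'R': array([[ 0.99834596, -0.05744183, -0.00240359],
       [-0.03256693, -0.53057489, -0.84701221],
       [ 0.04737865,  0.8456895 , -0.531568  ]]), 't': array([-0.60291016,  0.08610897,  1.42102797])}
```

View pics/scene0.png

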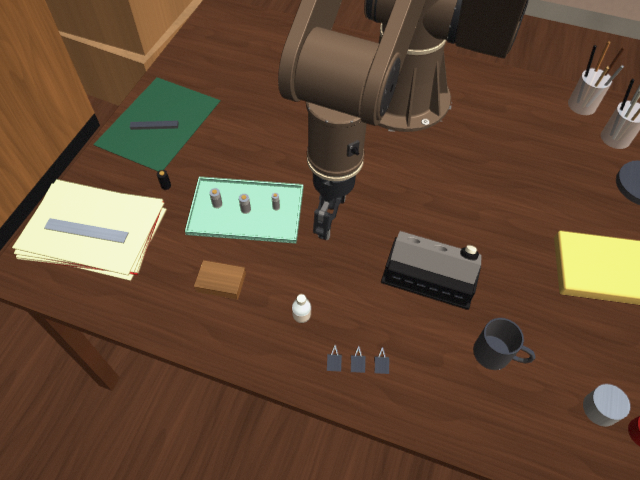

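View pics/side0.png

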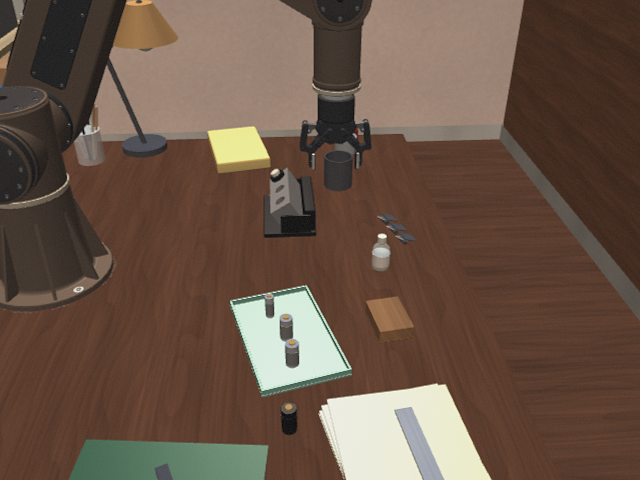

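```bash
python3 - <<'E'
import cv2,numpy as np
a=cv2.imread('pics/scene0.png');b=cv2.imread('pics/side0.png')
def c(i,x,y,w=100,h=75): return cv2.resize(i[y:y+h,x:x+w],(400,300),interpolation=cv2.INTER_CUBIC)
cv2.imwrite('pics/crops.png',np.vstack([np.hstack([c(a,195,170),c(b,240,290)]),np.hstack([c(a,385,225),c(b,245,160)])]))
E
```

```text
(no output)
```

View pics/crops.png

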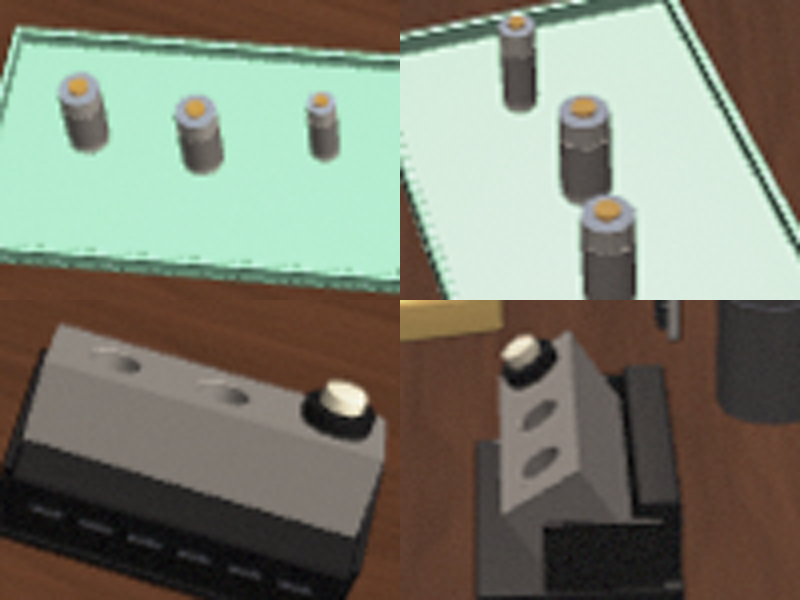

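The thick cells are at scene (215,193) and (244,197). The cell at (275,196) is visibly thinner, so it is the slim one. The black one at (164,180) stands outside the tray and is the look-alike. The wells are at scene (414,240) and (441,248), with the button at (471,249).

```bash
cat > h.py <<'E'
import numpy as np
from scipy.optimize import least_squares
S=dict(f=557.0196,c=(316.6503,239.305),R=np.array([[-0.34201979,0.93962481,0.01129994],[0.78551221,0.29248199,-0.54536671],[-0.51574512,-0.17764997,-0.83812139]]),t=np.array([0.24979882,-0.41799635,1.6255506]))
D=dict(f=621.98844,c=(312.97323,234.28075),R=np.array([[0.99834596,-0.05744183,-0.00240359],[-0.03256693,-0.53057489,-0.84701221],[0.04737865,0.8456895,-0.531568]]),t=np.array([-0.60291016,0.08610897,1.42102797]))
def proj(C,X):
    p=C['R']@X+C['t']; return C['f']*p[:2]/p[2]+C['c']
def charger(q):
    c,s=np.cos(q[2]),np.sin(q[2]); Rz=np.array([[c,-s,0],[s,c,0],[0,0,1]])
    a=np.radians(32); zf=Rz@[-np.sin(a),0,np.cos(a)]
    w0=np.array([q[0],q[1],.081]); yv=Rz[:,1]
    return w0,w0+.062*yv,w0+.125*yv+.022*zf,zf,yv
E
python3 - <<'E'
from h import *
for n,a,b in (("c1",(215,192.75),(292,343.75)),("c2",(244.25,197.25),(286,318)),("slim",(275.25,195.75),(269.5,296.75))):
    s=least_squares(lambda X:np.r_[proj(S,X)-a,proj(D,X)-b],[.6,-.2,.05]); print(n,s.x.round(4),s.fun.round(2))
A=[(414.25,240),(441,248),(471.5,249)];B=[(280.25,200.25),(280,188.25),(275.5,171.75)]
g=lambda q:np.concatenate([np.r_[proj(S,X)-a,proj(D,X)-b] for X,a,b in zip(charger(q)[:3],A,B)])
s=least_squares(g,[.6,.2,0]); print(s.x,np.degrees(s.x[2]),s.fun.round(2)); print(charger(s.x))
E
```

```text
c1 [ 0.5465 -0.3315  0.0515] [ 0.03 -0.04  0.03  0.02]
c2 [ 0.5365 -0.2587  0.0529] [-0.27  0.35 -0.3  -0.18]
slim [ 0.5049 -0.1901  0.0525] [-0.09  0.13 -0.11 -0.07]
[ 0.53116718  0.15970736 -0.01749781] -1.0025503904346678 [-0.38  0.09 -0.43 -0.15 -0.3   0.6  -0.06  0.1   0.17 -0.23 -0.1  -0.84]
(array([0.53116718, 0.15970736, 0.081     ]), array([0.53225199, 0.22169787, 0.081     ]), array([0.52169786, 0.28489221, 0.09965706]), array([-0.52983814,  0.00927195,  0.8480481 ]), array([0.01749691, 0.99984692, 0.        ]))
```

Request:
step_arm:
  rows:
    - [[-259, -113, 106, 0, 0, 0], [-259, -113, 106, 0, 0, 0], [-259, -113, 106, 0, 0, 0], [-259, -113, 106, 0, 0, 0], [-259, -113, 106, 0, 0, 0], [-259, -113, 106, 0, 0, 0], [-259, -113, 106, 0, 0, 0], [-259, -113, 106, 0, 0, 0]]
  claw: -1

```text
t: 1.1
eef_pos: [0.5377, -0.2581, 0.1257]
tool_rot: [[-0.001, 1.0, 0.001], [1.0, 0.001, -0.0], [-0.0, 0.001, -1.0]]
wrist_force: [-0.0, -0.0, -0.3]
width: 0.0853
finger_force: 0.0
```

```bash
python3 - <<'E'
from bench import sensors, optics
import cv2
f=optics.grab_frame("wrist"); cv2.imwrite("pics/w1.png",f["color"]); print({k:f[k] for k in ("fx","fy","cx","cy","R","t")}); s=sensors.get_state(); print(s['t'],s['eef_pos'],s['joint_positions'])
E
```

```text
{'fx': 341.78218475226515, 'fy': 341.78218475226515, 'cx': 322.4755571662146, 'cy': 238.13794544487436, 'R': array([[ 9.99998340e-01,  1.69723329e-03,  6.63312161e-04],
       [ 1.44460091e-03, -9.60246397e-01,  2.79150086e-01],
       [ 1.11072593e-03, -2.79148664e-01, -9.60247254e-01]]), 't': array([-0.53665617, -0.25453826,  0.20504755])}
1.15 [ 0.53772019 -0.25804217  0.12572953] [-2.85511919e+01  3.03197016e+01  1.04258712e+02  8.28105094e-03
  4.53832092e+01 -2.86387056e+01]
```

View pics/w1.png

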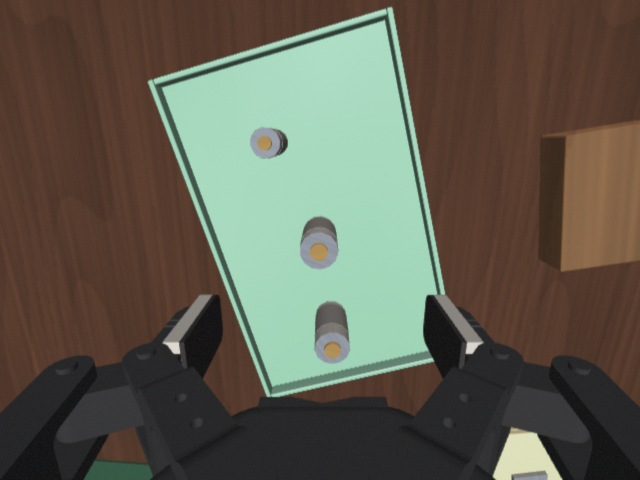

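The wrist view shows the flat ends of the thick cells at (319,251) and (332,347), and the slim one at (266,143).

```bash
cat >> h.py <<'E'
def ray(f,uv,z):
    "world point on the pixel's ray at height z"
    C=-f['R'].T@f['t']; d=f['R'].T@[(uv[0]-f['cx'])/f['fx'],(uv[1]-f['cy'])/f['fy'],1]
    return C+d*(z-C[2])/d[2]
E
python3 - <<'E'
from h import *
f=dict(fx=341.78218,fy=341.78218,cx=322.47556,cy=238.13795,R=np.array([[9.99998340e-01,1.69723329e-03,6.63312161e-04],[1.44460091e-03,-9.60246397e-01,2.79150086e-01],[1.11072593e-03,-2.79148664e-01,-9.60247254e-01]]),t=np.array([-0.53665617,-0.25453826,0.20504755]))
for uv in ((319,250.5),(332,346.5),(266,143)): print(ray(f,uv,.054).round(4))
E
```

```text
[ 0.5348 -0.2571  0.054 ]
[ 0.544  -0.3297  0.054 ]
[ 0.5028 -0.1888  0.054 ]
```

Request:
step_arm:
  rows:
    - [[0, -2, 60, 0, 0, 0], [0, -2, 101, 0, 0, 0], [0, -2, 101, 0, 0, 0], [0, -2, 101, 0, 0, 0]]

```text
t: 1.65
eef_pos: [0.5361, -0.2589, 0.0257]
tool_rot: [[-0.001, 1.0, 0.001], [1.0, 0.001, -0.001], [-0.001, 0.001, -1.0]]
wrist_force: [0.6, -0.3, 0.5]
width: 0.0853
finger_force: 0.0
```

Request:
step_arm:
  rows:
    - [[0, 0, 0, 0, 0, 0], [0, 0, 0, 0, 0, 0], [0, 0, 0, 0, 0, 0], [0, 0, 0, 0, 0, 0], [0, 0, 0, 0, 0, 0], [0, 0, 0, 0, 0, 0]]
  claw: 1
  newtons: 30

```text
t: 2.4
eef_pos: [0.5352, -0.2592, 0.0249]
tool_rot: [[0.0, 1.0, 0.001], [1.0, -0.0, -0.0], [-0.0, 0.001, -1.0]]
wrist_force: [-1.7, 1.3, 8.7]
width: 0.025
finger_force: 28.9
```

```bash
cat >> h.py <<'E'
from scipy.spatial.transform import Rotation as Ro
def face_rot(q):
    w0,w1,b,zf,yv=charger(q); return np.c_[yv,np.cross(-zf,yv),-zf]
def move(s,P,R):
    "shift mm and rotvec deg in current tool axes"
    T=np.array(s['tool_rot']); return (1e3*T.T@(P-np.array(s['eef_pos']))).round(1),Ro.from_matrix(T.T@R).as_rotvec(degrees=True).round(2)
Q=np.array([0.53117,0.15971,-0.0175])
E
python3 - <<'E'
from h import *
from bench import sensors
s=sensors.get_state(); w0,w1,b,zf,yv=charger(Q)
print(move(s,w0+zf*.06,face_rot(Q)), w0+zf*.06)
E
```

```text
(array([ 419.4,  -35.8, -107.1]), array([-31.96,  -0.26,   0.98])) [0.49937971 0.16026639 0.13188289]
```

Request:
step_arm:
  rows:
    - [[0, 0, -60, 0, 0, 0], [60, -5, -120, 0, 0, 0], [120, -10, -125, -5, 0, 0], [180, -15, -125, -15, 0, 0], [240, -20, -125, -25, 0, 0.5], [300, -25, -125, -32, -0.3, 1], [360, -30, -120, -32, -0.3, 1], [419, -36, -115, -32, -0.3, 1], [419, -36, -107, -32, -0.3, 1], [419, -36, -107, -32, -0.3, 1]]

```text
t: 3.65
eef_pos: [0.5602, 0.0423, 0.1692]
tool_rot: [[-0.057, 0.851, 0.522], [0.992, -0.009, 0.123], [0.109, 0.525, -0.844]]
wrist_force: [0.9, 0.3, -0.1]
width: 0.0251
finger_force: 29.9
```

```bash
cat >> h.py <<'E'
def look(name,fn):
    from bench import optics
    import cv2,pickle
    f=optics.grab_frame(name); cv2.imwrite(f"pics/{fn}.png",f["color"]); pickle.dump(f,open(f"{fn}.pkl","wb")); return f
E
python3 - <<'E'
from h import *
from bench import sensors
s=sensors.get_state(); w0,w1,b,zf,yv=charger(Q)
print(s['t'],move(s,w0+zf*.06,face_rot(Q)),s['joint_positions'],s['wrist_force'])
look("wrist","w2")
E
```

```text
3.65 (array([116.4, -72.4,  14.2]), array([-0.32, -7.58,  0.3 ])) [  -5.2622463    17.28856469  133.67455448  101.78109247   10.00784962
 -105.96184645] [ 0.85262669  0.26898088 -0.09567692]
```

View pics/w2.png

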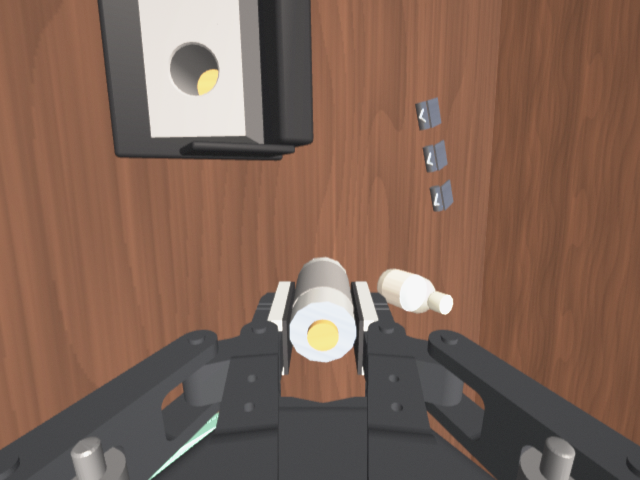

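Request:
step_arm:
  rows:
    - [[40, -25, -10, 0, -2.5, 0], [80, -50, -16, 0, -5, 0.3], [116, -72, -16, -0.3, -7.6, 0.3], [116, -72, -16, -0.3, -7.6, 0.3], [116, -72, -16, -0.3, -7.6, 0.3], [116, -72, -16, -0.3, -7.6, 0.3], [116, -72, -16, -0.3, -7.6, 0.3], [116, -72, -16, -0.3, -7.6, 0.3], [116, -72, -16, -0.3, -7.6, 0.3], [116, -72, -16, -0.3, -7.6, 0.3]]

```text
t: 4.95
eef_pos: [0.4913, 0.122, 0.1615]
tool_rot: [[-0.032, 0.862, 0.506], [0.995, -0.02, 0.097], [0.093, 0.507, -0.857]]
wrist_force: [0.1, 0.1, 0.2]
width: 0.0247
finger_force: 30.0
```

```bash
python3 - <<'E'
from h import *
from bench import sensors
s=sensors.get_state(); w0,w1,b,zf,yv=charger(Q)
print(s['t'],move(s,w0+zf*.06,face_rot(Q)),s['joint_positions'])
E
```

```text
4.95 (array([35.1, -8.8, 33.2]), array([-1.52, -6.05, -0.37])) [  10.33408283   14.63447771  139.75146438  177.44057737    5.42222908
 -167.4124282 ]
```

Request:
step_arm:
  rows:
    - [[0, 0, -20, 0, 0, 100], [0, 0, -20, 0, 0, 100], [0, 0, -20, 0, 0, 100], [0, 0, -20, 0, 0, 100], [0, 0, -20, 0, 0, 100], [0, 0, -20, 0, 0, 100], [0, 0, -20, 0, 0, 100], [0, 0, -20, 0, 0, 100], [0, 0, -20, 0, 0, 100], [0, 0, -20, 0, 0, 100]]

```text
t: 6.2
eef_pos: [0.4796, 0.1196, 0.1711]
tool_rot: [[0.849, -0.119, 0.515], [-0.197, -0.975, 0.099], [0.491, -0.186, -0.851]]
wrist_force: [0.3, -0.1, -0.4]
width: 0.025
finger_force: 30.0
```

```bash
cat >> h.py <<'E'
H=np.diag([-1.,-1.,1.])   # half turn about tool z
E
python3 - <<'E'
from h import *
from bench import sensors
s=sensors.get_state(); w0,w1,b,zf,yv=charger(Q)
print(s['t'],move(s,w0+zf*.08,face_rot(Q)@H),s['joint_positions'])
E
```

```text
6.2 (array([-11.2, -36.8,  27.7]), array([-3.54,  5.82, 79.28])) [ 10.21880576  12.52937317 141.03629009 176.04590213   5.21560121
 -65.88413264]
```

Request:
step_arm:
  rows:
    - [[0, 0, 0, 0, 0, 20], [-3, -10, 5, -1, 1.5, 40], [-6, -20, 15, -2, 3, 60], [-11, -37, 28, -3.5, 5.8, 79.3], [-11, -37, 28, -3.5, 5.8, 79.3], [-11, -37, 28, -3.5, 5.8, 79.3], [-11, -37, 28, -3.5, 5.8, 79.3], [-11, -37, 28, -3.5, 5.8, 79.3], [-11, -37, 28, -3.5, 5.8, 79.3], [-11, -37, 28, -3.5, 5.8, 79.3]]

```text
t: 7.45
eef_pos: [0.4889, 0.1607, 0.1487]
tool_rot: [[-0.012, -0.848, 0.531], [-1.0, 0.009, -0.008], [0.002, -0.531, -0.848]]
wrist_force: [0.5, 0.3, -0.4]
width: 0.0249
finger_force: 29.9
```

```bash
python3 - <<'E'
from h import *
from bench import sensors
s=sensors.get_state(); w0,w1,b,zf,yv=charger(Q)
print(s['t'],move(s,w0+zf*.08,face_rot(Q)@H),s['joint_positions'])
E
```

```text
7.45 (array([ 0.3,  0. , -0.1]), array([-0.05,  0.06,  0.36])) [ 24.12638077  18.17011363 138.38540713 245.13675561  14.32302671
 -43.12314984]
```

```bash
python3 - <<'E'
from h import *
import cv2
f=look("wrist","w3"); g=look("scene","s3"); h=look("side","d3")
print(f['R'],f['t'])
a=cv2.resize(f['color'],(600,450)); z=lambda i,x,y:cv2.resize(i['color'][y:y+110,x:x+147],(400,300),interpolation=3)
cv2.imwrite('pics/c3.png',np.vstack([np.hstack([cv2.resize(f['color'][120:420,120:520],(400,300)),z(f,245,200)]),np.hstack([z(g,370,200),z(h,220,120)])]))
E
```

```text
[[-0.84748862  0.00809742 -0.5307518 ]
 [-0.13732931  0.96249664  0.23396767]
 [ 0.51274136  0.27117271 -0.81459294]] [ 0.49130851 -0.09516753 -0.01627356]
```

View pics/c3.png

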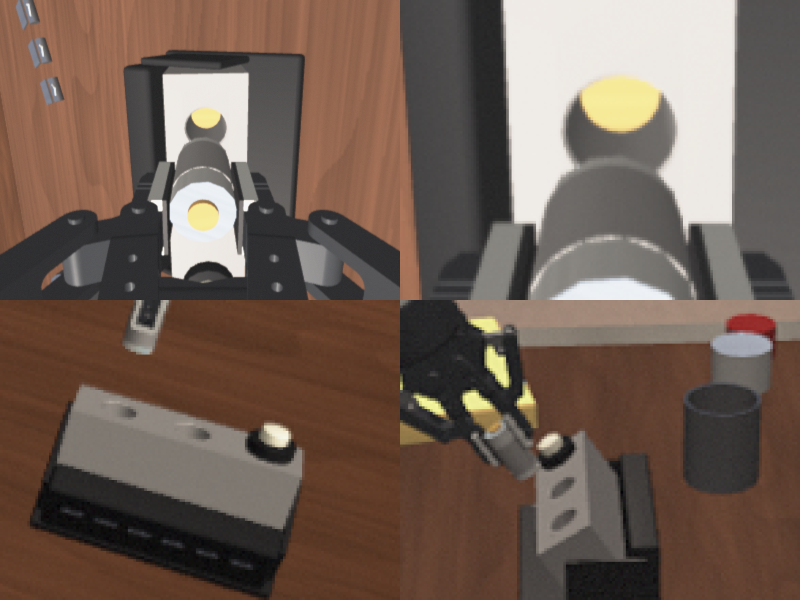

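The bore of well0 is at wrist (326,248), and the held cell is coming down in line with it. Its flat end is at (323.5,330). Next I compare with the predicted projections.

```bash
python3 - <<'E'
from h import *
import pickle
from bench import sensors
s=sensors.get_state(); f=pickle.load(open('w3.pkl','rb'))
C=dict(f=f['fx'],c=(f['cx'],f['cy']),R=f['R'],t=f['t'])
w0,w1,b,zf,yv=charger(Q); T=s['tool_rot'];P=s['eef_pos']
print('w0',proj(C,w0),'well plate side', 'end',proj(C,P-T[:,2]*.0291),'bottom',proj(C,P+T[:,2]*.0209))
J=np.c_[proj(C,w0+yv*.001)-proj(C,w0),proj(C,w0+np.cross(yv,zf)*.001)-proj(C,w0)];print('px/mm y,slope',J)
E0=P-T[:,2]*.0291
print('end px/mm toolx,y,z',[ (proj(C,E0+T[:,i]*.001)-proj(C,E0)).round(2) for i in range(3)])
B=P+T[:,2]*.0209
print('bot circle',[proj(C,B+.013*(np.cos(a)*T[:,0]+np.sin(a)*T[:,1])).round(1) for a in (0,1.5708,3.1416,4.712)])
print('bore circle',[proj(C,w0+.014*(np.cos(a)*T[:,0]+np.sin(a)*T[:,1])).round(1) for a in (0,1.5708,3.1416,4.712)])
E
```

```text
w0 [321.67064541 244.81376467] well plate side end [320.95440048 331.64382582] bottom [321.38807612 279.26595411]
px/mm y,slope [[-0.00888431 -1.46429843]
 [ 1.39598477 -0.00984822]]
end px/mm toolx,y,z [array([ 0.  , -2.35]), array([2.65, 0.  ]), array([ 0.01, -1.43])]
bot circle [array([321.4, 255.5]), array([346.5, 279.3]), array([321.4, 302.1]), array([296.3, 279.2])]
bore circle [array([321.7, 224.9]), array([342.2, 244.9]), array([321.6, 264.1]), array([301.2, 244.8])]
```

```bash
python3 - <<'E'
import cv2,numpy as np
g=cv2.imread('pics/w3.png')
for n,i in (("col 326 y215-275",g[215:275,326]),("col 323 y285-370",g[285:370,323]),("row 248 x295-360",g[248,295:360]),("row 328 x280-370",g[328,280:370]),("row 280 x285-360",g[280,285:360])):
    print(n,' '.join(f"{v[0]},{v[2]}" for v in i.astype(int)))
E
```

```text
col 326 y215-275 228,237 228,238 228,238 228,238 228,238 228,237 229,238 228,237 228,237 228,237 228,237 225,236 206,240 169,245 155,246 154,246 154,246 152,246 153,246 154,246 156,246 158,247 157,247 155,246 154,246 153,246 151,246 153,246 153,246 153,246 151,246 148,245 137,239 114,180 96,110 94,100 93,100 94,99 92,97 94,100 94,99 99,105 111,118 119,126 119,126 112,119 98,104 92,99 93,99 94,99 92,97 92,98 94,99 93,98 94,100 93,99 92,98 94,100 93,99 94,100
col 323 y285-370 101,108 148,159 172,185 128,136 121,127 121,127 121,127 121,127 121,128 120,127 121,127 120,127 121,128 121,127 121,127 121,128 139,142 214,200 243,234 244,236 244,236 244,237 244,236 244,236 244,236 245,237 245,237 244,235 243,234 243,233 242,232 243,233 243,234 238,230 191,202 95,156 72,151 85,174 121,230 150,246 154,246 154,246 152,246 153,246 153,246 153,246 153,246 152,246 152,246 152,246 151,246 153,246 152,246 154,246 155,246 156,246 157,247 157,247 156,246 156,247 155,246 156,246 153,246 153,246 154,246 173,245 225,243 243,237 243,234 242,231 242,232 243,234 243,234 244,235 244,236 244,237 242,237 234,238 
[... 1144 characters left out ...]
4,235 244,234 243,234 243,234 239,228 142,131 66,66 66,68 104,109 120,127 123,129 132,139 201,214 247,247 247,247 247,247 228,236 101,105 49,47
row 280 x285-360 56,58 124,133 223,234 229,238 229,238 229,238 229,238 228,238 229,238 230,238 230,239 225,235 154,166 110,118 105,112 105,111 104,110 104,111 105,111 103,110 105,111 103,111 103,109 103,110 102,109 102,108 102,108 101,107 101,107 99,106 99,106 99,105 99,106 99,104 96,103 97,103 97,102 95,101 95,101 93,99 93,99 94,99 92,98 93,98 91,97 90,97 92,98 91,96 89,95 91,97 89,95 90,95 89,93 88,93 86,92 87,92 85,90 84,89 83,88 82,87 82,86 78,83 82,86 132,141 223,233 229,237 226,236 226,236 226,235 226,236 226,235 226,236 226,236 226,235 226,236
```

Request:
step_arm:
  rows:
    - [[-1.6, 1.7, 0, 0, 0, 0.3], [-1.6, 1.7, 25, 0, 0, 0.3], [-1.6, 1.7, 48, 0, 0, 0.3], [-1.6, 1.7, 48, 0, 0, 0.3], [-1.6, 1.7, 48, 0, 0, 0.3], [-1.6, 1.7, 48, 0, 0, 0.3]]

```text
t: 8.35
eef_pos: [0.5126, 0.1621, 0.1079]
tool_rot: [[-0.019, -0.847, 0.531], [-1.0, 0.017, -0.008], [-0.002, -0.531, -0.847]]
wrist_force: [-0.7, 0.2, -1.2]
width: 0.0251
finger_force: 29.9
```

```bash
python3 - <<'E'
from h import *
import cv2
from bench import sensors
s=sensors.get_state();f=look("wrist","w4"); w0,w1,b,zf,yv=charger(Q)
print(move(s,w0+zf*.032,face_rot(Q)@H),s['joint_positions'])
h=look("side","d4")
cv2.imwrite('pics/c4.png',np.vstack([cv2.resize(f['color'][210:360,225:425],(640,480),interpolation=3)]))
E
```

```text
(array([ 2.1, -1.5,  0.6]), array([-0.08,  0.06, -0.11])) [ 22.76829175  25.26972247 137.5979368  224.69848458  17.63137025
 -22.75209021]
```

View pics/c4.png

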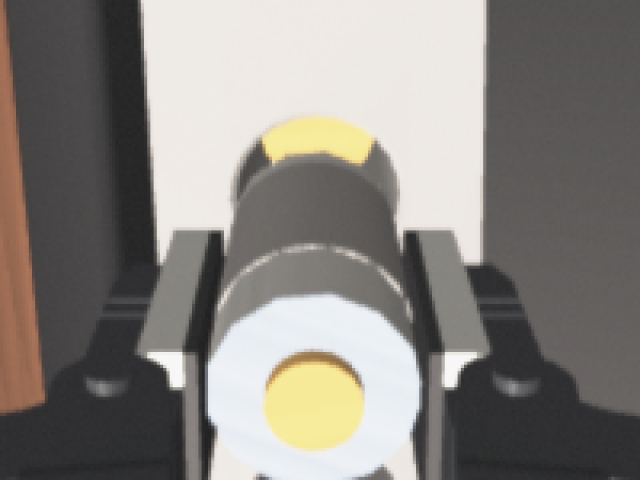

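The cell bottom is centred on the bore across the slope (cell x≈316, bore x≈315 in the crop). I'll check the along-row direction numerically.

```bash
python3 - <<'E'
from h import *
import pickle
from bench import sensors
s=sensors.get_state(); f=pickle.load(open('w4.pkl','rb'));g=f['color'].astype(int)
C=dict(f=f['fx'],c=(f['cx'],f['cy']),R=f['R'],t=f['t']);T=s['tool_rot'];P=s['eef_pos']
top=lambda d,r:proj(C,P+T[:,2]*d+T[:,0]*r)
L=lambda d,r:proj(C,P+T[:,2]*d+T[:,1]*r)
print('cell bottom top edge',top(.0209,.013))
for d in (.030,.032,.034): print(d,'bore top edge if aligned',top(d,.014),'L/R',L(d,-.014),L(d,.014))
print(g[240:270,323,0]); print(g[269,290:355,0])
E
```

```text
cell bottom top edge [320.954241   255.66342982]
0.03 bore top edge if aligned [321.02381253 248.27093993] L/R [295.28282477 272.78288708] [346.80009025 272.80361067]
0.032 bore top edge if aligned [321.0385271  247.12711092] L/R [295.56064684 271.41200968] [346.55073355 271.43257281]
0.034 bore top edge if aligned [321.0529373  246.00694198] L/R [295.83284046 270.06890509] [346.30642842 270.08930996]
[228 228 229 228 226 217 190 158 154 152 153 155 155 158 156 155 150 137
 124 121 112  97  93  94  95  95  94  96  94  95]
[230 230 230 230 230 229 225 179 146  99  82 105 123 110 107 106 104 103
 103 104 102 102 100 101 101 100  98  97  98  97  97  95  96  95  93  92
  92  92  91  91  91  90  89  90  89  88  87  87  86  86  85  83  87  95
 102 108 114 122 133 166 222 227 228 228 228]
```

Request:
step_arm:
  rows:
    - [[0.5, 0, 5, 0, 0, 0], [0.5, 0, 10, 0, 0, 0], [0.5, 0, 13, 0, 0, 0], [0.5, 0, 15, 0, 0, 0], [0.5, 0, 15, 0, 0, 0]]

```text
t: 9.07
eef_pos: [0.5208, 0.1613, 0.0942]
tool_rot: [[-0.019, -0.848, 0.53], [-1.0, 0.017, -0.009], [-0.001, -0.53, -0.848]]
wrist_force: [-0.1, -0.8, 0.1]
width: 0.0253
finger_force: 29.9
```

Request:
step_arm:
  rows:
    - [[0, 0, 2, 0, 0, 0], [0, 0, 4, 0, 0, 0], [0, 0, 6, 0, 0, 0], [0, 0, 8, 0, 0, 0], [0, 0, 8, 0, 0, 0]]

```text
t: 9.7
eef_pos: [0.525, 0.1613, 0.0874]
tool_rot: [[-0.019, -0.848, 0.53], [-1.0, 0.017, -0.009], [-0.002, -0.53, -0.848]]
wrist_force: [-0.5, -0.2, -0.8]
width: 0.0251
finger_force: 29.9
```

Request:
step_arm:
  rows:
    - [[0, 0, 2, 0, 0, 0], [0, 0, 4, 0, 0, 0], [0, 0, 4, 0, 0, 0]]

```text
t: 10.07
eef_pos: [0.5272, 0.1613, 0.0841]
tool_rot: [[-0.019, -0.848, 0.53], [-1.0, 0.017, -0.009], [-0.002, -0.53, -0.848]]
wrist_force: [-0.1, -0.4, -0.3]
width: 0.0248
finger_force: 29.9
```

Request:
step_arm:
  rows:
    - [[0, 0, 0, 0, 0, 0], [0, 0, 0, 0, 0, 0], [0, 0, 0, 0, 0, 0], [0, 0, 0, 0, 0, 0], [0, 0, 0, 0, 0, 0]]
  claw: -0.1

```text
t: 10.7
eef_pos: [0.5272, 0.1613, 0.0843]
tool_rot: [[-0.019, -0.847, 0.531], [-1.0, 0.017, -0.008], [-0.002, -0.531, -0.848]]
wrist_force: [1.3, -0.4, -0.2]
width: 0.0469
finger_force: 0.0
```

```bash
python3 - <<'E'
from h import *
import cv2
f=look("wrist","w5");h=look("side","d5");g=look("scene","s5")
z=lambda i,x,y:cv2.resize(i['color'][y:y+110,x:x+147],(400,300),interpolation=3)
cv2.imwrite('pics/c5.png',np.vstack([np.hstack([cv2.resize(f['color'][160:460,120:520],(400,300)),z(h,220,120)])]))
E
```

```text
(no output)
```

View pics/c5.png

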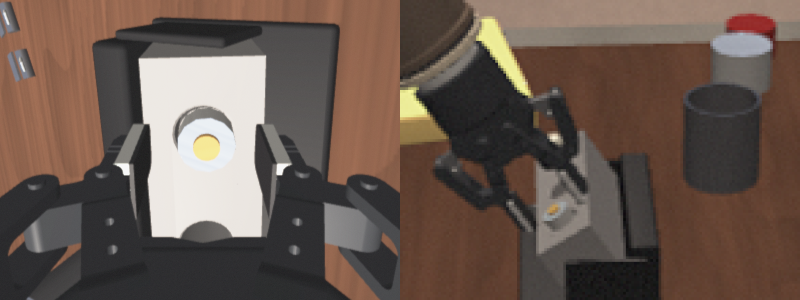

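Request:
step_arm:
  rows:
    - [[0, 0, -15, 0, 0, 0], [0, 0, -35, 0, 0, 0], [0, 0, -35, 0, 0, 0]]

```text
t: 11.22
eef_pos: [0.5086, 0.1618, 0.1148]
tool_rot: [[-0.018, -0.847, 0.532], [-1.0, 0.017, -0.008], [-0.002, -0.532, -0.847]]
wrist_force: [-0.1, -0.8, 1.0]
width: 0.0468
finger_force: 0.0
```

Request:
step_arm:
  rows:
    - [[0, 0, 0, 0, 0, 0], [0, 0, 0, 0, 0, 0], [0, 0, 0, 0, 0, 0], [0, 0, 0, 0, 0, 0], [0, 0, 12, 0, 0, 0], [0, 0, 18, 0, 0, 0], [0, 0, 20, 0, 0, 0], [0, 0, 20, 0, 0, 0]]
  claw: 1
  newtons: 40

```text
t: 12.22
eef_pos: [0.5191, 0.1614, 0.0968]
tool_rot: [[-0.019, -0.848, 0.53], [-1.0, 0.017, -0.009], [-0.001, -0.53, -0.848]]
wrist_force: [0.1, 0.1, 0.6]
width: -0.0003
finger_force: 0.0
```

Request:
step_arm:
  rows:
    - [[0, 0, 3, 0, 0, 0], [0, 0, 5, 0, 0, 0], [0, 0, 7, 0, 0, 0], [0, 0, 9, 0, 0, 0], [0, 0, 11, 0, 0, 0], [0, 0, 12, 0, 0, 0], [0, 0, 12, 0, 0, 0]]

```text
t: 13.1
eef_pos: [0.5257, 0.1614, 0.0868]
tool_rot: [[-0.019, -0.847, 0.531], [-1.0, 0.017, -0.008], [-0.002, -0.531, -0.848]]
wrist_force: [-2.1, 0.5, 2.0]
width: 0.0003
finger_force: 1.0
```

Request:
step_arm:
  rows:
    - [[0, 0, 1, 0, 0, 0], [0, 0, 2, 0, 0, 0], [0, 0, 3, 0, 0, 0], [0, 0, 3, 0, 0, 0]]

```text
t: 13.6
eef_pos: [0.5273, 0.1614, 0.0843]
tool_rot: [[-0.018, -0.847, 0.531], [-1.0, 0.017, -0.008], [-0.002, -0.531, -0.848]]
wrist_force: [-1.2, 1.2, 3.7]
width: -0.0
finger_force: 1.7
```

Request:
step_arm:
  rows:
    - [[0, 0, 1, 0, 0, 0], [0, 0, 1, 0, 0, 0]]

```text
t: 13.85
eef_pos: [0.5278, 0.1614, 0.0834]
tool_rot: [[-0.018, -0.847, 0.531], [-1.0, 0.017, -0.008], [-0.002, -0.531, -0.848]]
wrist_force: [-2.1, 1.6, 4.6]
width: -0.0001
finger_force: 2.5
```

Request:
step_arm:
  rows:
    - [[0, 0, 0.5, 0, 0, 0], [0, 0, 1, 0, 0, 0], [0, 0, 1, 0, 0, 0]]

```text
t: 14.22
eef_pos: [0.5279, 0.1613, 0.0831]
tool_rot: [[-0.018, -0.847, 0.531], [-1.0, 0.016, -0.008], [-0.002, -0.531, -0.847]]
wrist_force: [-13.1, 0.8, 23.1]
width: 0.0003
finger_force: 13.4
```

Request:
step_arm:
  rows:
    - [[0, 0, 0.5, 0, 0, 0], [0, 0, 1, 0, 0, 0], [0, 0, 1, 0, 0, 0]]

```text
t: 14.6
eef_pos: [0.5281, 0.1613, 0.0828]
tool_rot: [[-0.018, -0.847, 0.532], [-1.0, 0.016, -0.008], [-0.002, -0.532, -0.847]]
wrist_force: [-24.2, 1.7, 43.6]
width: 0.0
finger_force: 24.7
```

Home at the stop: force rises at a tip height of 3 mm over the face. I'll back off and plan the route to the other cell.

Request:
step_arm:
  rows:
    - [[0, 0, -3, 0, 0, 0], [0, 0, -40, 0, 0, 0], [0, 0, -70, 0, 0, 0], [0, 0, -70, 0, 0, 0]]
  claw: -1

```text
t: 15.1
eef_pos: [0.4914, 0.1622, 0.1425]
tool_rot: [[-0.019, -0.846, 0.532], [-1.0, 0.018, -0.007], [-0.003, -0.532, -0.847]]
wrist_force: [0.1, 0.4, -0.6]
width: 0.0724
finger_force: 0.0
```

```bash
cat >> h.py <<'E'
W0=np.array([.5297,.1613,.0803])          # refined from the fit of cell 1
Q2=np.array([*W0[:2],-0.0175])
Y90=Ro.from_euler('z',90,degrees=True).as_matrix()
DOWN=np.array([[0,1,0],[1,0,0],[0,0,-1.]])
E
python3 - <<'E'
from h import *
from bench import sensors
s=sensors.get_state(); print(s['t'],s['eef_pos'],s['joint_positions'])
F=face_rot(Q)
A=dict(eef_pos=np.array([.49,.12,.19]),tool_rot=F@Y90)
B=dict(eef_pos=np.array([.545,-.3305,.125]),tool_rot=DOWN@Y90)
print('A',move(s,A['eef_pos'],A['tool_rot'])); print('B from A',move(A,B['eef_pos'],B['tool_rot']))
E
```

```text
15.1 [0.49139742 0.16220183 0.14249312] [ 24.16153198  19.26903567 138.44765302 240.81305689  14.90013518
 -38.12912673]
A (array([ 42.1, -24.8, -40.7]), array([-2.100e-01, -3.000e-02, -9.016e+01]))
B from A (array([ 18.9, 449.5,  88.4]), array([  0.28, -32.  ,  -0.98]))
```

Request:
step_arm:
  rows:
    - [[10, -5, -20, 0, 0, -10], [20, -10, -40, 0, 0, -20], [42, -25, -41, 0, 0, -90], [42, -25, -41, 0, 0, -90], [42, -25, -41, 0, 0, -90], [42, -25, -41, 0, 0, -90], [42, -25, -41, 0, 0, -90], [42, -25, -41, 0, 0, -90], [42, -25, -41, 0, 0, -90], [42, -25, -41, 0, 0, -90]]

```text
t: 16.35
eef_pos: [0.4905, 0.1193, 0.1879]
tool_rot: [[0.848, -0.014, 0.53], [-0.01, -1.0, -0.01], [0.53, 0.003, -0.848]]
wrist_force: [0.2, 0.4, -0.3]
width: 0.0852
finger_force: 0.0
```

```bash
python3 - <<'E'
from h import *
from bench import sensors
s=sensors.get_state(); print(s['t'],s['eef_pos'],s['joint_positions'])
print(move(s,np.array([.545,-.3305,.125]),DOWN@Y90))
E
```

```text
16.35 [0.49054118 0.11931299 0.18788527] [  17.24982214   11.47398395  137.96663105  269.17306095    9.57443973
 -163.78699944]
(array([ 17.6, 448.8,  86.5]), array([  0.36, -32.02,  -0.74]))
```

Request:
step_arm:
  rows:
    - [[0, 0, 0, 0, 12, 0], [0, 0, 0, 0, 12, 0], [0, 60, 0, 0, 12, 0], [0, 120, 0, 0, 12, 0], [0, 180, 0, 0, 12, 0], [0, 230, 0, 0, 12, 0], [0, 230, 0, 0, 12, 0], [0, 230, 0, 0, 12, 0], [0, 230, 0, 0, 12, 0]]

```text
t: 17.48
eef_pos: [0.4858, -0.1107, 0.1874]
tool_rot: [[0.719, -0.017, 0.694], [-0.016, -1.0, -0.008], [0.694, -0.005, -0.72]]
wrist_force: [1.0, 0.1, -0.1]
width: 0.0857
finger_force: 0.0
```

```bash
python3 - <<'E'
from h import *
from bench import sensors
s=sensors.get_state(); print(s['t'],s['eef_pos'],s['joint_positions'])
print(move(s,np.array([.545,-.3305,.125]),DOWN@Y90))
E
```

```text
17.475 [ 0.48580486 -0.11065682  0.18738412] [-32.21673011  15.78593495 148.67251357 136.0820274   31.59459196
 -74.04587529]
(array([  2.8, 219.1,  87.8]), array([  0.09, -43.99,  -1.04]))
```

Request:
step_arm:
  rows:
    - [[0, 40, 0, 0, -8, 0], [0, 90, 10, 0, -16, 0], [0, 140, 20, 0, -24, 0], [0, 190, 40, 0, -34, 0], [3, 219, 70, 0, -44, -1], [3, 219, 88, 0, -44, -1], [3, 219, 88, 0, -44, -1], [3, 219, 88, 0, -44, -1], [3, 219, 88, 0, -44, -1], [3, 219, 88, 0, -44, -1]]

```text
t: 18.73
eef_pos: [0.5463, -0.3336, 0.1251]
tool_rot: [[1.0, -0.003, -0.005], [-0.003, -1.0, -0.01], [-0.005, 0.01, -1.0]]
wrist_force: [0.5, 0.7, 0.1]
width: 0.0855
finger_force: 0.0
```

```bash
python3 - <<'E'
from h import *
from bench import sensors
s=sensors.get_state(); print(s['t'],s['eef_pos'],s['joint_positions'])
print(move(s,np.array([.545,-.3305,.125]),DOWN@Y90))
E
```

```text
18.725 [ 0.54625796 -0.3336356   0.12514065] [-33.74466827  33.31384303  98.2646149   -0.88346618  48.3543062
  57.03882544]
(array([-1.3, -3.1,  0.1]), array([ 0.59,  0.31, -0.2 ]))
```

Request:
step_arm:
  rows:
    - [[-2, -3.5, 0, 0.6, 0.3, 0], [-2, -3.5, 50, 0.6, 0.3, 0], [-2, -3.5, 101, 0.6, 0.3, 0], [-2, -3.5, 101, 0.6, 0.3, 0], [-2, -3.5, 101, 0.6, 0.3, 0]]

```text
t: 19.35
eef_pos: [0.5434, -0.3275, 0.0268]
tool_rot: [[1.0, -0.003, 0.006], [-0.003, -1.0, 0.005], [0.006, -0.005, -1.0]]
wrist_force: [1.4, -0.3, 0.3]
width: 0.0855
finger_force: 0.0
```

Request:
step_arm:
  rows:
    - [[0, 0, 0, 0, 0, 0], [0, 0, 0, 0, 0, 0], [0, 0, 0, 0, 0, 0], [0, 0, 0, 0, 0, 0], [0, 0, 0, 0, 0, 0], [0, 0, 0, 0, 0, 0]]
  claw: 1
  newtons: 30

```text
t: 20.1
eef_pos: [0.5437, -0.3274, 0.0265]
tool_rot: [[1.0, -0.003, 0.007], [-0.003, -1.0, 0.005], [0.007, -0.005, -1.0]]
wrist_force: [-1.5, 1.1, 10.5]
width: 0.0248
finger_force: 28.9
```

Request:
step_arm:
  rows:
    - [[0, 0, -60, 0, 0, 0], [-5, -30, -120, 0, 5, 0], [-20, -80, -150, 0, 14, 0], [-40, -130, -160, 0, 24, 0], [-55, -180, -160, 0, 34, 0], [-58, -230, -160, 0, 44, 0], [-58, -290, -160, 0, 44, 0], [-58, -350, -160, 0, 44, 0], [-58, -410, -160, 0, 44, 0], [-58, -440, -160, 0, 44, 0]]

```text
t: 21.35
eef_pos: [0.5385, -0.0333, 0.1995]
tool_rot: [[0.746, 0.075, 0.661], [-0.019, -0.991, 0.134], [0.665, -0.113, -0.738]]
wrist_force: [2.5, -0.0, -0.0]
width: 0.0249
finger_force: 30.0
```

```bash
python3 - <<'E'
from h import *
from bench import sensors
s=sensors.get_state(); print(s['t'],s['eef_pos'],s['joint_positions'],s['width'])
w0,w1,b,zf,yv=charger(Q2); w1=W0+.062*yv; print(w1, move(s,w1+zf*.08,face_rot(Q)@H))
E
```

```text
21.35 [ 0.53849584 -0.03329759  0.19951737] [-21.59201711  14.97668936 141.37231721 121.08517591  25.47222154
 -49.7849397 ] 0.024901812000545923
[0.53078494 0.22329051 0.0803    ] (array([ -76.4, -252.9,   39.3]), array([-14.24,  -1.04,  89.97]))
```

Request:
step_arm:
  rows:
    - [[-20, -50, 0, 0, 0, 10], [-40, -100, 0, 0, 0, 20], [-60, -150, 0, 0, 0, 30], [-70, -200, 0, 0, 0, 40], [-76, -253, 10, 0, 0, 50], [-76, -253, 10, -3, 0, 60], [-76, -253, 10, -6, 0, 70], [-76, -253, 10, -10, 0, 80], [-76, -253, 10, -14.2, -1, 90], [-76, -253, 10, -14.2, -1, 90]]

```text
t: 22.6
eef_pos: [0.4691, 0.2192, 0.1703]
tool_rot: [[0.068, -0.829, 0.555], [-0.997, -0.082, -0.0], [0.046, -0.553, -0.832]]
wrist_force: [0.3, -0.9, -1.3]
width: 0.0251
finger_force: 30.0
```

```bash
python3 - <<'E'
from h import *
from bench import sensors
s=sensors.get_state(); print(s['t'],s['eef_pos'],s['joint_positions'],s['width'])
w0,w1,b,zf,yv=charger(Q2); w1=W0+.062*yv; print(w1, move(s,w1+zf*.08,face_rot(Q)@H))
E
```

```text
22.6 [0.46912597 0.21919651 0.17027325] [ 34.74565002  16.32731875 136.62196639 265.0238503   18.5100811
 -59.46428416] 0.025058193864092117
[0.53078494 0.22329051 0.0803    ] (array([-4.5, -4.1, 29.1]), array([-1.72,  0.47,  5.54]))
```

Request:
step_arm:
  rows:
    - [[-4.5, -4, 29, -1.7, 0.5, 5.5], [-4.5, -4, 29, -1.7, 0.5, 5.5], [-4.5, -4, 29, -1.7, 0.5, 5.5], [-4.5, -4, 29, -1.7, 0.5, 5.5], [-4.5, -4, 29, -1.7, 0.5, 5.5]]

```text
t: 23.22
eef_pos: [0.4881, 0.2233, 0.1482]
tool_rot: [[-0.013, -0.847, 0.531], [-1.0, 0.009, -0.01], [0.004, -0.531, -0.847]]
wrist_force: [0.2, -0.5, -1.2]
width: 0.025
finger_force: 30.0
```

```bash
python3 - <<'E'
from h import *
from bench import sensors
s=sensors.get_state(); print(s['t'],s['eef_pos'],s['joint_positions'],s['width'])
w0,w1,b,zf,yv=charger(Q2); w1=W0+.062*yv; print(w1, move(s,w1+zf*.08,face_rot(Q)@H))
E
```

```text
23.225 [0.48809164 0.22326103 0.14819229] [ 33.2977963   20.0747347  134.33233738 264.3990936   17.56677621
 -54.43300479] 0.02501822586088745
[0.53078494 0.22329051 0.0803    ] (array([-0.8, -0.2,  0.2]), array([-0.1 , -0.06,  0.34]))
```

Request:
step_arm:
  rows:
    - [[-0.8, 0, 20, 0, 0, 0.3], [-0.8, 0, 44, 0, 0, 0.3], [-0.8, 0, 44, 0, 0, 0.3], [-0.8, 0, 44, 0, 0, 0.3]]

```text
t: 23.72
eef_pos: [0.5113, 0.2234, 0.111]
tool_rot: [[-0.018, -0.847, 0.531], [-1.0, 0.015, -0.011], [0.002, -0.531, -0.847]]
wrist_force: [0.0, -0.1, 0.3]
width: 0.0251
finger_force: 30.0
```

```bash
python3 - <<'E'
from h import *
import cv2
from bench import sensors
s=sensors.get_state();f=look("wrist","w6"); w0,w1,b,zf,yv=charger(Q2);w1=W0+.062*yv
C=dict(f=f['fx'],c=(f['cx'],f['cy']),R=f['R'],t=f['t']);T=s['tool_rot'];P=s['eef_pos']
d=(P-w1)@zf; print('d',d,move(s,w1+zf*.036,face_rot(Q)@H))
pt=lambda dd,x,y:proj(C,P+T[:,2]*dd+T[:,0]*x+T[:,1]*y).round(1)
print('bottom top edge',pt(.0225,.013,0),'end top/bot',pt(-.0275,.013,0),pt(-.0275,-.013,0),'bore top',pt(d,.014,0),'L/R',pt(d,0,-.014),pt(d,0,.014))
g=f['color'].astype(int)
print(g[235:275,323,0]);print(g[290:375,323,0]);y=int(pt(d,0,0)[1]);print(y,g[y,285:365,0])
cv2.imwrite('pics/c6.png',cv2.resize(f['color'][210:390,203:443],(800,600),interpolation=3))
E
```

```text
d 0.036328454096216635 (array([-0.2, -0.3,  0.3]), array([-0.07, -0.1 ,  0.01]))
bottom top edge [321.3 254.6] end top/bot [320.8 298.5] [320.9 358.8] bore top [321.4 244.7] L/R [296.4 268.5] [346.4 268.5]
[222 221 221 221 221 221 221 221 221 219 209 179 149 143 146 146 148 149
 149 149 145 134 115 111 101  91  88  90  89  88  88  88  88  87  88  88
  88  88  88  89]
[111 112 111 112 114 113 112 111 124 184 235 241 242 242 242 242 242 241
 239 239 239 240 241 241 240 233 181  91  68  80 115 143 145 146 145 144
 143 144 144 145 145 145 146 146 146 147 148 147 148 147 147 148 148 149
 148 150 152 180 226 241 242 241 239 238 239 239 240 240 218 109  74  73
  73  75  90 117 133 137 140 142 144 146 148 153 162]
268 [229 229 230 230 230 229 229 229 229 229 228 228 227 221 186 144 106 112
 108  99  98  98  98  98  97  96  98  96  94  94  96  93  93  92  91  90
  91  90  87  87  89  87  88  88  87  87  85  85  85  84  83  82  85  82
  82  82  80  79  85  95  98 103 108 113 122 143 210 220 220 224 225 224
 224 224 224 225 224 224 223 224]
```

View pics/c6.png

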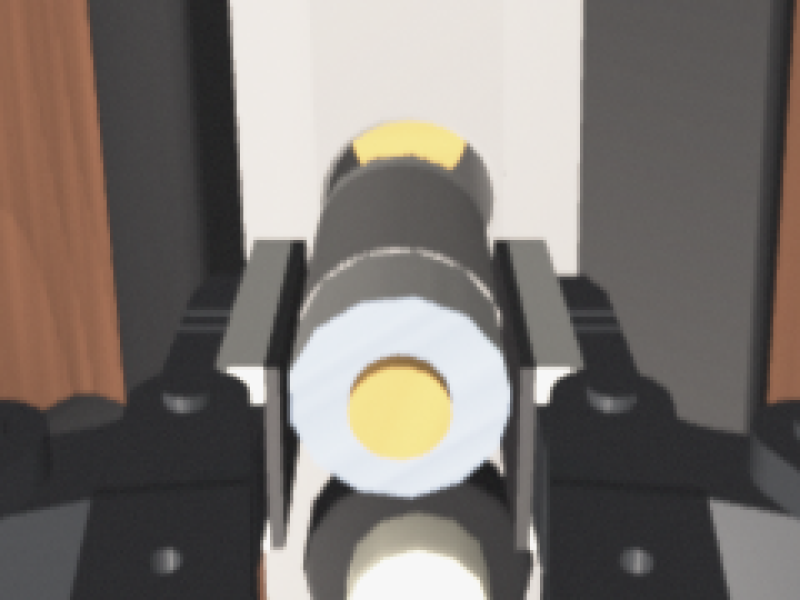

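Request:
step_arm:
  rows:
    - [[-0.5, 0.5, 6, 0, 0, 0], [-0.5, 0.5, 12, 0, 0, 0], [-0.5, 0.5, 15, 0, 0, 0], [-0.5, 0.5, 17, 0, 0, 0], [-0.5, 0.5, 19, 0, 0, 0], [-0.5, 0.5, 19, 0, 0, 0]]

```text
t: 24.52
eef_pos: [0.5212, 0.2238, 0.0939]
tool_rot: [[-0.018, -0.848, 0.53], [-1.0, 0.015, -0.011], [0.001, -0.531, -0.848]]
wrist_force: [-2.4, -1.1, -4.2]
width: 0.0255
finger_force: 30.3
```

Request:
step_arm:
  rows:
    - [[0, 0.5, 0, 0, 0, 0], [0, 0.5, 2, 0, 0, 0], [0, 0.5, 4, 0, 0, 0], [0, 0.5, 4, 0, 0, 0]]

```text
t: 25.02
eef_pos: [0.5233, 0.2239, 0.0905]
tool_rot: [[-0.018, -0.847, 0.531], [-1.0, 0.015, -0.011], [0.001, -0.531, -0.847]]
wrist_force: [-0.2, -0.9, -2.2]
width: 0.0251
finger_force: 30.5
```

Request:
step_arm:
  rows:
    - [[0, 0, 2, 0, 0, 0], [0, 0, 4, 0, 0, 0], [0, 0, 6, 0, 0, 0], [0, 0, 6, 0, 0, 0]]

```text
t: 25.52
eef_pos: [0.5265, 0.2238, 0.0854]
tool_rot: [[-0.018, -0.847, 0.531], [-1.0, 0.015, -0.011], [0.001, -0.531, -0.847]]
wrist_force: [-0.8, -0.3, -2.7]
width: 0.0251
finger_force: 30.5
```

Request:
step_arm:
  rows:
    - [[0, 0, 0, 0, 0, 0], [0, 0, 0, 0, 0, 0], [0, 0, 0, 0, 0, 0], [0, 0, 0, 0, 0, 0], [0, 0, -15, 0, 0, 0], [0, 0, -33, 0, 0, 0], [0, 0, -33, 0, 0, 0]]
  claw: -0.1

```text
t: 26.4
eef_pos: [0.5088, 0.2244, 0.1143]
tool_rot: [[-0.018, -0.846, 0.532], [-1.0, 0.015, -0.01], [0.0, -0.532, -0.847]]
wrist_force: [0.0, -0.8, -0.7]
width: 0.0473
finger_force: 0.0
```

Request:
step_arm:
  rows:
    - [[0, 0, 0, 0, 0, 0], [0, 0, 0, 0, 0, 0], [0, 0, 0, 0, 0, 0], [0, 0, 0, 0, 0, 0], [0, 0, 8, 0, 0, 0], [0, 0, 15, 0, 0, 0], [0, 0, 18, 0, 0, 0], [0, 0, 18, 0, 0, 0]]
  claw: 1
  newtons: 40

```text
t: 27.4
eef_pos: [0.5183, 0.2238, 0.098]
tool_rot: [[-0.018, -0.847, 0.531], [-1.0, 0.015, -0.011], [0.002, -0.531, -0.847]]
wrist_force: [0.1, -0.2, -0.2]
width: 0.0001
finger_force: 0.0
```

```bash
python3 - <<'E'
from h import *
import cv2
from bench import sensors
s=sensors.get_state();w0,w1,b,zf,yv=charger(Q2);w1=W0+.062*yv; print('d',(s['eef_pos']-w1)@zf)
f=look("wrist","w7");h=look("side","d7");g=look("scene","s7")
z=lambda i,x,y:cv2.resize(i['color'][y:y+110,x:x+147],(400,300),interpolation=3)
cv2.imwrite('pics/c7.png',np.vstack([np.hstack([cv2.resize(f['color'][160:460,120:520],(400,300)),z(h,220,120)])]))
E
```

```text
d 0.021620917517776225
```

View pics/c7.png

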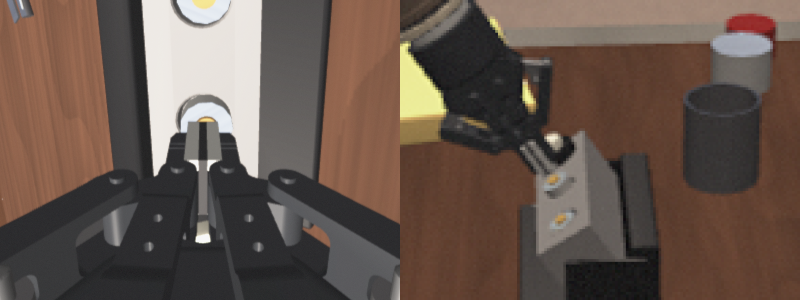

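The first cell sits flush. The second is in its well and proud, with the closed tips over its nub. Time to push.

Request:
step_arm:
  rows:
    - [[0, 0, 3, 0, 0, 0], [0, 0, 5, 0, 0, 0], [0, 0, 7, 0, 0, 0], [0, 0, 9, 0, 0, 0], [0, 0, 11, 0, 0, 0], [0, 0, 13, 0, 0, 0], [0, 0, 14, 0, 0, 0], [0, 0, 14, 0, 0, 0]]

```text
t: 28.55
eef_pos: [0.5259, 0.2238, 0.0863]
tool_rot: [[-0.018, -0.847, 0.531], [-1.0, 0.015, -0.011], [0.001, -0.531, -0.847]]
wrist_force: [-0.2, 0.4, 1.9]
width: 0.0001
finger_force: 0.6
```

Request:
step_arm:
  rows:
    - [[0, 0, 1, 0, 0, 0], [0, 0, 2, 0, 0, 0], [0, 0, 3, 0, 0, 0], [0, 0, 3, 0, 0, 0]]

```text
t: 29.05
eef_pos: [0.5274, 0.2238, 0.0837]
tool_rot: [[-0.018, -0.847, 0.531], [-1.0, 0.015, -0.011], [0.001, -0.531, -0.847]]
wrist_force: [-1.6, -0.3, 2.6]
width: -0.0001
finger_force: 1.3
```

Request:
step_arm:
  rows:
    - [[0, 0, 0.5, 0, 0, 0], [0, 0, 1, 0, 0, 0], [0, 0, 1.5, 0, 0, 0], [0, 0, 1.5, 0, 0, 0]]

```text
t: 29.55
eef_pos: [0.5277, 0.2238, 0.0832]
tool_rot: [[-0.018, -0.847, 0.532], [-1.0, 0.014, -0.01], [0.001, -0.532, -0.847]]
wrist_force: [-17.5, -0.2, 27.4]
width: 0.0004
finger_force: 16.2
```

Request:
step_arm:
  rows:
    - [[0, 0, 0.5, 0, 0, 0], [0, 0, 1, 0, 0, 0], [0, 0, 1, 0, 0, 0]]

```text
t: 29.92
eef_pos: [0.5279, 0.2238, 0.0829]
tool_rot: [[-0.017, -0.847, 0.532], [-1.0, 0.014, -0.01], [0.001, -0.532, -0.847]]
wrist_force: [-29.4, 0.1, 46.3]
width: -0.0001
finger_force: 27.2
```

Request:
step_arm:
  rows:
    - [[0, 0, -3, 0, 0, 0], [0, 0, -35, 0, 0, 0], [0, 0, -40, 0, 0, 0], [-50, 0, -40, 0, 0, 0], [-63, 0, -40, 0, 0, 0], [-63, 0, -40, 0, 0, 0], [-63, 0, -40, 0, 0, 0], [-63, 0, -40, 0, 0, 0]]

```text
t: 30.92
eef_pos: [0.5086, 0.2862, 0.1152]
tool_rot: [[-0.019, -0.847, 0.531], [-1.0, 0.015, -0.012], [0.002, -0.531, -0.847]]
wrist_force: [0.5, -0.3, 0.7]
width: 0.0001
finger_force: 0.0
```

```bash
python3 - <<'E'
from h import *
from bench import sensors
s=sensors.get_state();w0,w1,b,zf,yv=charger(Q2);w0=W0;b=W0+.125*yv+.022*zf
print(s['joint_positions'],'to button top',move(s,b,face_rot(Q)@H))
f=look("wrist","w8");h=look("side","d8")
C=dict(f=f['fx'],c=(f['cx'],f['cy']),R=f['R'],t=f['t']);print([proj(C,p) for p in (W0,W0+.062*yv,b)])
E
```

```text
[ 38.93956666  27.07433477 128.66265431 266.42287019  20.07851559
 -50.78519789] to button top (array([-0.6, -1.2, 20. ]), array([-0.06, -0.14, -0.02]))
[array([318.72962246,  19.60793751]), array([319.0744032 , 153.66622924]), array([318.93781392, 281.15345559])]
```

Request:
step_arm:
  rows:
    - [[0, 0, 10, 0, 0, 0], [0, 0, 16, 0, 0, 0], [0, 0, 19, 0, 0, 0], [0, 0, 21, 0, 0, 0], [0, 0, 22.5, 0, 0, 0], [0, 0, 22.5, 0, 0, 0]]

```text
t: 31.78
eef_pos: [0.5205, 0.2867, 0.0965]
tool_rot: [[-0.018, -0.847, 0.531], [-1.0, 0.015, -0.011], [0.001, -0.531, -0.847]]
wrist_force: [-1.4, -2.0, 3.5]
width: -0.0002
finger_force: 2.1
```

Request:
step_arm:
  rows:
    - [[0, 0, 1, 0, 0, 0], [0, 0, 2, 0, 0, 0], [0, 0, 3, 0, 0, 0], [0, 0, 3, 0, 0, 0]]

```text
t: 32.28
eef_pos: [0.5216, 0.2869, 0.0949]
tool_rot: [[-0.018, -0.847, 0.532], [-1.0, 0.015, -0.01], [0.001, -0.532, -0.847]]
wrist_force: [-23.6, -4.8, 34.5]
width: 0.0004
finger_force: 20.8
```

Request:
step_arm:
  rows:
    - [[0, 0, 0.3, 0, 0, 0], [0, 0, 0.3, 0, 0, 0]]

```text
t: 32.52
eef_pos: [0.5216, 0.2868, 0.0948]
tool_rot: [[-0.018, -0.847, 0.532], [-1.0, 0.015, -0.01], [0.001, -0.532, -0.847]]
wrist_force: [-26.6, -5.6, 39.9]
width: -0.0006
finger_force: 23.7
```

Request:
step_arm:
  rows:
    - [[0, 0, -5, 0, 0, 0], [0, 0, -40, 0, 0, 0], [0, 0, -80, 0, 0, 0], [0, 0, -80, 0, 0, 0], [0, 0, -80, 0, 0, 0], [0, 0, -80, 0, 0, 0]]

```text
t: 33.28
eef_pos: [0.4793, 0.2809, 0.1468]
tool_rot: [[-0.01, -0.837, 0.548], [-1.0, 0.015, 0.005], [-0.012, -0.548, -0.837]]
wrist_force: [-0.7, 0.6, 0.1]
width: -0.0001
finger_force: 0.0
```

```bash
python3 - <<'E'
from h import *
import cv2
from bench import sensors
s=sensors.get_state();w0,w1,b,zf,yv=charger(Q2);w0=W0;w1=W0+.062*yv;print(s['t'],s['wrist_force'],s['eef_pos'])
f=look("wrist","w9")
C=dict(f=f['fx'],c=(f['cx'],f['cy']),R=f['R'],t=f['t']);sx=np.cross(yv,zf)
img=f['color']; hsv=cv2.cvtColor(img,cv2.COLOR_BGR2HSV)
m=cv2.inRange(hsv,(15,80,120),(40,255,255)); n,l,st,c=cv2.connectedComponentsWithStats(m)
print([(c[i].round(1),st[i][2:]) for i in range(1,n) if st[i][4]>80])
for w in (w0,w1):
    for h in (0,.003,.006): print(h,proj(C,w+zf*h).round(1),'nub width',(proj(C,w+zf*h-sx*.006)-proj(C,w+zf*h+sx*.006)).round(1))
E
```

```text
33.275 [-0.71989121  0.6237875   0.0968654 ] [0.47934803 0.2809218  0.14678517]
[(array([312.4,  49.6]), array([ 20,  22, 334], dtype=int32)), (array([315.3, 158. ]), array([ 18,  17, 235], dtype=int32))]
0 [308.9  50.9] nub width [20.2 -0.1]
0.003 [308.6  49.8] nub width [20.5 -0.1]
0.006 [308.3  48.5] nub width [20.8 -0.1]
0 [310.  158.1] nub width [18.6  0. ]
0.003 [309.7 158.4] nub width [18.8  0. ]
0.006 [309.5 158.7] nub width [19.  0.]
```

```bash
python3 -c "
from bench import order
print(order.sign_off())"
```

```text
the job is handed in; nothing more can be done
None
```

I dropped both thick cells nub up into the charger wells and pushed each down to its stop at about 50 N. I then pressed the start button to its stop and released it, and handed the job in at about 33 s. The only feedback was that it is handed in, and I didn't check by camera that the button came back up.

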